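# Slide the window cover out over the board's edge

### The job

Push the flat cover that has the window in it across the fitting board with your fingertips, towards the board's long edge that faces away from the robot, until its front side overhangs that edge by 30 mm and lies parallel to it, so that its two screw holes are free underneath. Keep it flat on the board the whole time, never gripping or lifting it, and leave the plain cover and everything else where they are. Finish with the hand clear.

Things in the scene. Friction and masses are not known exactly. Their poses are not given: they have to be found in the camera images.
- board: Fixed plywood fitting board on battens, 320 mm (x) by 520 mm (y); its flat top is 50 mm above the work surface. Origin: centre of its footprint, at work-surface height. Its x axis points level away from the robot, square to the long working edge (which lies at x = +160 mm, along y); z up. It stands at a slightly different place and yaw each time.
- board_edge (a point): Middle of the board's working edge (the long edge away from the robot), on the top face; the axes are the board's.
- window_cover: The part to slide: loose flat light-grey cover, 100 (its x) x 120 mm, 6 mm thick, about 0.2 kg, flat on the left or right half of the board, turned up to 0.25 rad against it. A dark window, 30 x 78 mm, framed in white, is flush in its top; two screw holes 12 mm from its front side. Origin: centre of its underside; x points to its front side (+50 mm), z up. A few newtons slide it.
- cover_front (a point): Middle of the window cover's front side, at its underside: 50 mm ahead of the cover's origin along its x. It starts 25 to 75 mm short of the board's working edge.
- blank_cover: Plain cover of the same outline, thickness and colour, with no window, lying loose on the other half of the board; bystander. Origin: centre of its underside, x to its front side.
- breaker: Loose white circuit-breaker module, 70 x 36 mm, 64 mm high, standing at the board's back (robot side), near the middle; bystander. Origin: centre of its underside.
- terminals: Loose white terminal strip, 75 x 22 mm, 23 mm high, lying along the board's x between the two covers; bystander. Origin: centre of its underside.
- gland: Loose grey cable gland, 34 mm across, 30 mm high, on the board's back corner at the right (-y); bystander. Origin: centre of its underside.
- screwdriver: Loose screwdriver lying on the work surface right (-y) of the board; bystander.
- coupler: Loose white tube coupler, 40 mm across, 45 mm high, standing on the board's back corner at the left (+y); bystander. Origin: centre of its underside.
- screw_jar: Loose clear screw jar, 56 mm across, 60 mm high, standing on the work surface left (+y) of the board; bystander. Origin: centre of its underside.
Mind the look-alikes: they are no part of the job. What is shaped like the window_cover but pink or turquoise is not meant.

How it is judged:
By the outcome, as a careful person would: the job done as asked, in the order asked, and still so for the second after the job is handed in, with the robot touching nothing.
It also fails if it takes over 40 s, if anything falls off the work surface, if the arm or the gripper's body presses on something with over 40 N, if the wrist force passes 120 N, or if a joint passes its speed limit or range.

### The arm

A 6-joint arm with a two-finger parallel gripper is mounted at the origin on the work surface. World frame = base frame: x ahead of the robot, y to its left, z up, the work surface at z = 0. Lengths are in m, angles in rad, forces in N, time in s.
With the tool pointing down it reaches from about 0.3 to 0.825 m from the base axis. Payload 5.4 kg.
Tool frame: the origin (TCP) lies at the very end of the fingers, on their centre line; the grasp point (between the pads) lies 19 mm behind it; z points along the fingers, x is the direction in which the jaws open and shut, and the axes are right-handed (so a half turn about z gives the same grasp; the last joint's range is limited). The gripper opens to 92 mm and grips with 3 to 60 N. Pads are 20 mm wide; open, the fingers measure 128 mm over their backs; the gripper's body (75 mm by 189 mm) begins 69 mm behind the grasp point.
Start: joints at [-1.462, 0.158, 1.597, -0, 1.386, -0.21], TCP at [0.18, -0.546, 0.215] pointing down, gripper open.
Joint ranges: [-2.91, 2.91], [-0.94, 2.29], [0.18, 2.7], [-1.29, 4.43], [0.17, 2.64], [-3, 3]. Speed limits (rad/s): [2.57, 2.57, 3.14, 3.14, 3.14, 3.14].

### API

Orientations are given as a rotation vector (axis times angle).
In Python, from workcell import bot gives the robot as it stands. Calls block until the motion is done:
- bot.goto(position, orientation): joint-space move of the TCP to a pose.
- bot.line_to(position, rot=None, max_speed=0.15): straight line of the TCP; rot=None keeps the orientation; max_speed is the mean speed in m/s.
- bot.set_joints(angles): joint-space move.
- bot.set_gripper(opening, newtons=None): opening from 0.0 (shut) to 1.0 (fully open); newtons is the grip in N (None keeps the last); returns when the fingers have stopped.
- bot.hold(seconds).
- bot.inverse_kinematics(position, orientation): joint angles nearest the present ones, or None.
- bot.read_camera(name): name is "side" or "top"; returns a dict with "pixels" (420x560x3 uint8, blue, green, red), "fx", "fy", "cx", "cy" (pixels), "k1" (the pictures are not rectified: a ray, as slopes to the right and down, at radius r is drawn at 1 + k1 r^2 times it, then the intrinsics apply), "R" (3x3) and "t" (3): a world point X has camera coordinates R X + t. Camera axes: x right, y down, z forward; pixel columns grow to the right and rows downward; lengths in m; the calibration is good to about 2 mm. A picture is of the moment at which its call begins. There is no depth.
A pose or a line that the arm cannot do raises bot.MotionError and nothing moves.
- bot.job_done(): hands the job in, once; it reports no verdict.
Readings, each from a call of its own:
- bot.current_clock(): time.
- bot.current_joints(): joint angles.
- bot.current_joint_vel(): joint speeds.
- bot.current_effort(): joint torques, N m.
- bot.current_ee_pos(): TCP position.
- bot.current_tool_rot(): TCP orientation.
- bot.current_contact_force(): force on the tool from outside, world axes, zero at the start.
- bot.current_ft_torque(): the same for the moment, N m.
- bot.current_opening(): opening from 0.0 (shut) to 1.0 (fully open).
Only numpy, scipy, OpenCV 4.12 (cv2) and the standard library are available. Lean on these libraries where they do the work, as an engineer would, in place of code of your own. Each camera call takes 0.05 s, during which the arm holds its last target. There are 200 camera calls.

## Working session

There is one attempt and no reset: what is moved stays moved. The work goes in short steps, each a Python script; the robot and the scene stay as the last script left them, time stands still between calls to the robot, and variables do not carry over. Pictures are saved under pics/ and viewed, about 8 in all and at most 12, crops included, and the job is handed in when it is done.

```bash
ls; mkdir -p pics; python3 - <<'E'
from workcell import bot
import cv2
for n in("top","side"):
    c=bot.read_camera(n); cv2.imwrite(f"pics/{n}0.png",c["pixels"])
    print(n,c["fx"],c["fy"],c["cx"],c["cy"],c["k1"],c["R"],c["t"])
print(bot.current_clock(),bot.current_tool_rot())
E
```

```text
pics
top 456.83179217635694 456.83179217635694 288.3654427487226 210.9471919239952 -0.14127431866780701 [[ 0.02120864 -0.99926197  0.03202656]
 [-0.99082242 -0.02528527 -0.13278397]
 [ 0.13349577 -0.02891647 -0.99062744]] [-0.07062947  0.44390352  1.23498093]
side 528.7368125761008 528.7368125761008 273.1502875036823 218.85978825837174 -0.10022461920901508 [[-0.97437517 -0.22436539 -0.01591233]
 [-0.11110457  0.54160162 -0.83326074]
 [ 0.19557301 -0.81014064 -0.55265119]] [0.425773   0.13056382 1.24974829]
0.1 [-2.54481995e+00  1.84001181e+00  1.73780971e-03]
```

View pics/top0.png

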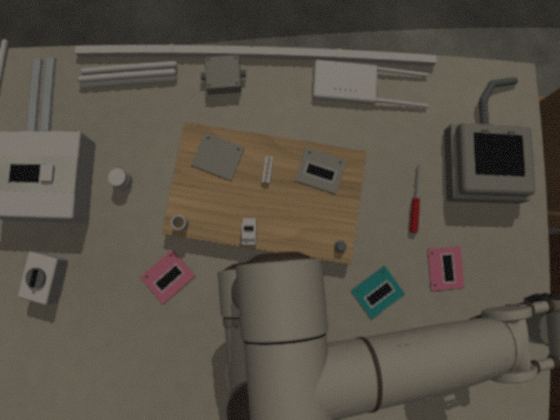

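View pics/side0.png

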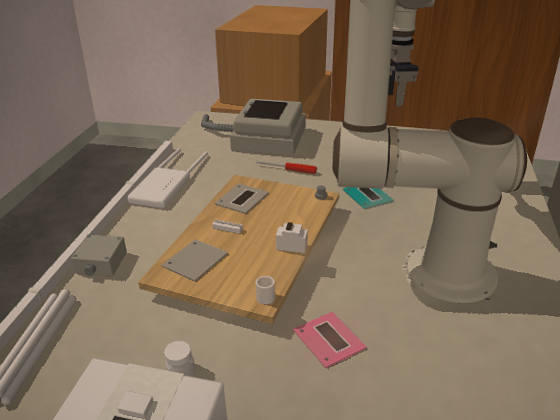

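The top view shows the board with corners near (188,124), (366,151), (349,262) and (165,235). The window cover is near (321,171), in the right half, and the blank cover is near (217,157). The terminals are at (267,170) and the breaker at (248,232). In the side view the window cover is near (242,198). The pink and turquoise look-alikes are off the board.

```bash
cat > h.py <<'E'
from workcell import bot
import cv2, numpy as np
def cast(c,px,z):
    K=np.array([[c["fx"],0,c["cx"]],[0,c["fy"],c["cy"]],[0,0,1]])
    u=cv2.undistortPoints(np.float64(px).reshape(-1,1,2),K,np.array([c["k1"],0,0,0.])).reshape(-1,2)
    d=np.c_[u,np.ones(len(u))]@np.array(c["R"]); o=-np.array(c["R"]).T@np.array(c["t"])
    return (o+d*((z-o[2])/d[:,2])[:,None])[:,:2]
def wood(c):
    hsv=cv2.cvtColor(c["pixels"],cv2.COLOR_BGR2HSV); 
    return hsv
def quad(pts):
    """contour world points -> 4 corners, lines fitted to the sides of the min-area rectangle"""
    p=np.float32(pts); box=cv2.boxPoints(cv2.minAreaRect(p)); L=[]
    for i in range(4):
        a,b=box[i],box[(i+1)%4]; l=np.linalg.norm(b-a); t=(b-a)/l; n=np.array([-t[1],t[0]])
        s=(p-a)@t; d=abs((p-a)@n)
        q=p[(s>.12*l)&(s<.88*l)&(d<.012)]
        v=cv2.fitLine(q,cv2.DIST_HUBER,0,.001,.001).ravel(); L.append(v)
    def X(l,m): 
        k=np.linalg.solve(np.c_[l[:2],-m[:2]],m[2:]-l[2:]); return l[2:]+k[0]*l[:2]
    return np.array([X(L[i-1],L[i]) for i in range(4)])
def contour(m): 
    return max(cv2.findContours(m,cv2.RETR_EXTERNAL,cv2.CHAIN_APPROX_NONE)[0],key=cv2.contourArea)
E
python3 - <<'E'
from h import *
for n,pts in(("top",dict(board=(210,215),table=(120,330),wc=(307,181),bl=(217,165),edge=(304,158))),("side",dict(board=(220,260),table=(130,220),wc=(228,199),bl=(190,262),edge=(255,203)))):
    c=bot.read_camera(n);hsv=wood(c)
    for k,(u,v) in pts.items(): print(n,k,hsv[v-2:v+3,u-2:u+3].reshape(-1,3).mean(0).round(), hsv[v-2:v+3,u-2:u+3].reshape(-1,3).std(0).round())
a=cv2.imread("pics/top0.png")[115:270,155:375];b=cv2.imread("pics/side0.png")[170:310,145:350]
z=lambda i:cv2.convertScaleAbs(cv2.resize(i,(780,int(780*i.shape[0]/i.shape[1])),interpolation=cv2.INTER_CUBIC),alpha=1.6)
cv2.imwrite("pics/topz.png",z(a));cv2.imwrite("pics/sidez.png",z(b))
E
```

```text
top board [ 17. 108. 111.] [1. 4. 3.]
top table [21. 45. 98.] [3. 3. 2.]
top wc [22. 35. 90.] [3. 4. 3.]
top bl [21. 36. 91.] [4. 4. 2.]
top edge [19. 42. 92.] [ 3. 11.  2.]
side board [ 17. 104. 120.] [ 1. 32. 26.]
side table [ 18.  65. 162.] [1. 1. 1.]
side wc [ 17.  57. 140.] [1. 1. 1.]
side bl [ 17.  58. 139.] [1. 1. 1.]
side edge [ 17.  74. 120.] [ 1. 26. 21.]
```

View pics/topz.png

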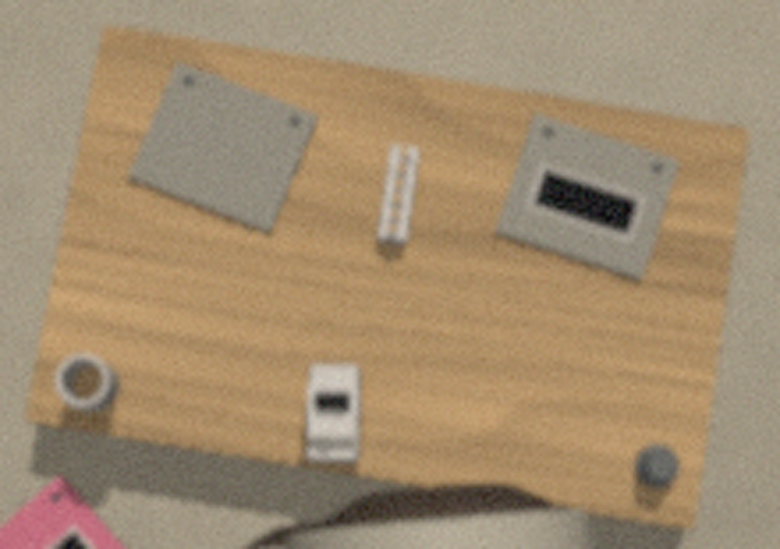

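The zoom shows the window cover clear of its neighbours, with its screw holes towards the far edge. It is turned clockwise against the board, and the left end of its front side is nearest the edge.

```bash
cat >> h.py <<'E'
TH={"top":72,"side":90}
SEED={"top":(307,181),"side":(228,199)}
def look(n,seed=None,N=4):
    c=bot.read_camera(n); c["pixels"]=np.mean([c["pixels"]]+[bot.read_camera(n)["pixels"] for _ in range(N-1)],axis=0).astype(np.uint8)
    im=cv2.resize(c["pixels"],None,fx=4,fy=4,interpolation=cv2.INTER_CUBIC)
    hsv=cv2.cvtColor(cv2.GaussianBlur(im,(0,0),3),cv2.COLOR_BGR2HSV)
    w=((hsv[...,1]>TH[n])&(hsv[...,0]<25)).astype(np.uint8)
    up=lambda p:(np.float64(p).reshape(-1,2)+.5)/4-.5
    return c,hsv,w,up
def frame(q,length):
    """corners -> centre, yaw of side nearest world +x, sizes"""
    ctr=q.mean(0); e=[(q[(i+1)%4]+q[i])/2-ctr for i in range(4)]
    k=int(np.argmax([v[0] for v in e])); f=q[(k+1)%4]-q[k]; yaw=np.arctan2(f[1],f[0])
    yaw=(yaw-np.pi/2+np.pi/2)%np.pi-np.pi/2   # normal to front side
    return ctr,yaw,e[k]+ctr,2*np.linalg.norm(e[k]),np.linalg.norm(f)
E
cat > m.py <<'E'
from h import *
for n in("top","side"):
    c,hsv,w,up=look(n)
    k=np.ones((9,9),np.uint8); w=cv2.morphologyEx(w,cv2.MORPH_OPEN,k)
    lab,ns,st,_=cv2.connectedComponentsWithStats(w)
    seed=(210,215) if n=="top" else (220,260)
    b=(ns==ns[seed[1]*4,seed[0]*4]).astype(np.uint8)
    bc=contour(b); Bp=cast(c,up(bc),.05)
    fill=cv2.drawContours(np.zeros_like(b),[bc],-1,1,-1)
    q=quad(Bp); q_=frame(q,0); print(n,"board corners",q.round(4).tolist())
    print(" size",np.round(q_[3:],4))
    holes=cv2.morphologyEx(fill&(1-b),cv2.MORPH_OPEN,k)
    _,hl,hs,hc=cv2.connectedComponentsWithStats(holes)
    for i in range(1,len(hs)):
        if hs[i][4]<1500: continue
        p=quad_p=cast(c,up(contour((hl==i).astype(np.uint8))),.056)
        (cx,cy),sz,an=cv2.minAreaRect(np.float32(p)); print("  blob",(hc[i]/4).round(),np.round((cx,cy),4),np.round(sz,4))
        if min(sz)>.08:
            f=frame(quad(p),0); print("  cover ctr",f[0].round(4),"yaw",f[1].round(4),"front",f[2].round(4),"size",np.round(f[3:],4))
    o=c["pixels"].copy()
    cv2.drawContours(o,[bc//4],-1,(0,0,255),1)
E
python3 m.py
```

```text
top board corners [[0.3000999987125397, -0.23109999299049377], [0.6184999942779541, -0.2741999924182892], [0.6899999976158142, 0.24060000479221344], [0.3522000014781952, 0.287200003862381]]
 size [0.3311 0.5197]
  blob [218. 156.] [0.5905 0.1395] [0.1208 0.1018]
  cover ctr [0.5902 0.1395] yaw -0.3522 front [0.6373 0.1225] size [0.1002 0.1191]
  blob [321. 171.] [ 0.5582 -0.1458] [0.1208 0.1021]
  cover ctr [ 0.5582 -0.1455] yaw -0.2911 front [ 0.6065 -0.1597] size [0.1006 0.1189]
  blob [267. 170.] [0.5554 0.0019] [0.0259 0.0799]
  blob [179. 223.] [0.4021 0.2365] [0.0493 0.0429]
  blob [340. 247.] [ 0.3497 -0.2009] [0.0311 0.0314]Traceback (most recent call last):
  File "m.py", line 10, in <module>
    q=quad(Bp); q_=frame(q,0); print(n,"board corners",q.round(4).tolist())
  File "h.py", line 18, in quad
    v=cv2.fitLine(q,cv2.DIST_HUBER,0,.001,.001).ravel(); L.append(v)
      ~~~~~~~~~~~^^^^^^^^^^^^^^^^^^^^^^^^^^^^^^
cv2.error: OpenCV(4.12.0) /io/opencv/modules/imgproc/src/linefit.cpp:50: error: (-215:Assertion failed) count > 0 in function 'fitLine2D_wods'
```

```bash
cat >> h.py <<'E'
from scipy.spatial.transform import Rotation as Ro
E0=np.array([.6543,-.0168]); YB=-.1380
nv=np.array([np.cos(YB),np.sin(YB)]); tv=np.array([-nv[1],nv[0]])
def P(n,t,z): return np.r_[E0+n*nv+t*tv,z]
def orient(s):
    x=np.r_[s*tv,0]; z=np.array([0,0,-1.]); return Ro.from_matrix(np.c_[x,np.cross(z,x),z]).as_rotvec()
E
python3 - <<'E'
from h import *
T=-.142
for s in(1,-1): 
    q=bot.inverse_kinematics(P(-.172,T,.2),orient(s)); print(s,q)
    q2=bot.inverse_kinematics(P(-.07,T,.0525),orient(s)); print(s,q2)
s=min((1,-1),key=lambda s:abs(bot.inverse_kinematics(P(-.172,T,.2),orient(s))[5]))
bot.set_gripper(.62)
bot.goto(P(-.172,T,.2),orient(s))
f0=np.array(bot.current_contact_force())
bot.line_to(P(-.172,T,.0525))
print("z",bot.current_ee_pos(),np.array(bot.current_contact_force())-f0)
for n in np.arange(-.160,-.0899,.01):
    bot.line_to(P(n,T,.0525),max_speed=.04)
    print(round(n,3),(np.array(bot.current_contact_force())-f0).round(2))
bot.line_to(P(-.12,T,.0525)); bot.line_to(P(-.17,T,.2),max_speed=.25)
print(s,bot.current_clock(),bot.current_opening())
cv2.imwrite("pics/top1.png",bot.read_camera("top")["pixels"])
E
python3 m.py 2>&1 | grep -v '^ *File\|rror'
```

```text
1 [-5.31204457e-01 -7.19508005e-02  1.86430583e+00 -4.44089210e-16
  1.34923762e+00 -1.96400078e+00]
1 [-4.62329431e-01  3.58440526e-01  1.69825464e+00 -4.44089210e-16
  1.08489749e+00 -1.89512576e+00]
-1 [-5.31204457e-01 -7.19508005e-02  1.86430583e+00 -4.44089210e-16
  1.34923762e+00  1.17759187e+00]
-1 [-4.62329431e-01  3.58440526e-01  1.69825464e+00 -4.44089210e-16
  1.08489749e+00  1.24646690e+00]
z [ 0.46518    -0.13430074  0.05340969] [-0.11605948 -0.23576579 -0.12483992]
-0.16 [-0.58 -0.32 -1.77]
-0.15 [ 0.13  0.74 -1.35]
-0.14 [-0.84  0.37 -1.66]
-0.13 [-0.37  0.62 -0.67]
-0.12 [-0.92  0.78 -1.3 ]
-0.11 [-0.84  0.48 -1.38]
-0.1 [ 0.22  0.12 -0.83]
-0.09 [ 0.06  0.23 -1.81]
-1 8.5917 0.6222233004921514
top board corners [[0.3246000111103058, -0.05730000138282776], [0.64410001039505, -0.0885000005364418], [0.6899999976158142, 0.24050000309944153], [0.37139999866485596, 0.28459998965263367]]
 size [0.3213 0.3322]
  blob [218. 156.] [0.5905 0.1395] [0.1213 0.1017]
  cover ctr [0.5902 0.1395] yaw -0.3539 front [0.6373 0.1224] size [0.1002 0.1193]
  blob [267. 170.] [0.5554 0.0019] [0.0258 0.0798]
  blob [179. 223.] [0.4021 0.2361] [0.0498 0.0433]
Traceback (most recent call last):
```

View pics/top1.png

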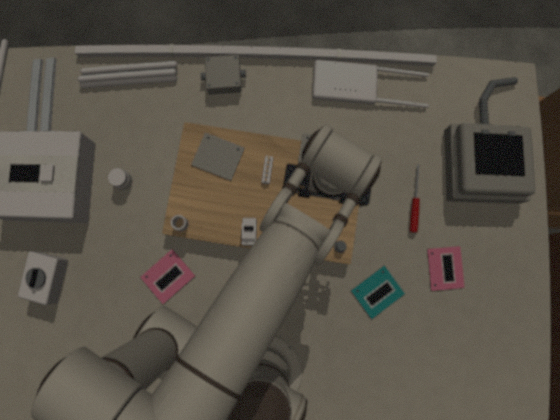

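The arm hides the cover at (330,170), so I'll swing it clear and measure again.

```bash
cp m.py m2.py; sed -i 's/for n in("top","side")/for n in("top",)/' m2.py; python3 - <<'E'
from h import *
q=np.array(bot.current_joints()); q[0]=-1.3; bot.set_joints(q)
cv2.imwrite("pics/top2.png",bot.read_camera("top")["pixels"]); print(bot.current_clock())
E
python3 m2.py
```

```text
10.4583
top board corners [[0.3003000020980835, -0.23100000619888306], [0.6179999709129333, -0.27410000562667847], [0.6901000142097473, 0.24050000309944153], [0.3716000020503998, 0.28450000286102295]]
 size [0.3211 0.5197]
  blob [218. 156.] [0.5905 0.1395] [0.1212 0.1017]
  cover ctr [0.5903 0.1395] yaw -0.3567 front [0.6374 0.1224] size [0.1002 0.1193]
  blob [267. 170.] [0.5554 0.002 ] [0.0258 0.0798]
  blob [179. 223.] [0.4019 0.2363] [0.0498 0.0429]
  blob [340. 247.] [ 0.349  -0.2009] [0.0311 0.0314]
```

View pics/top2.png

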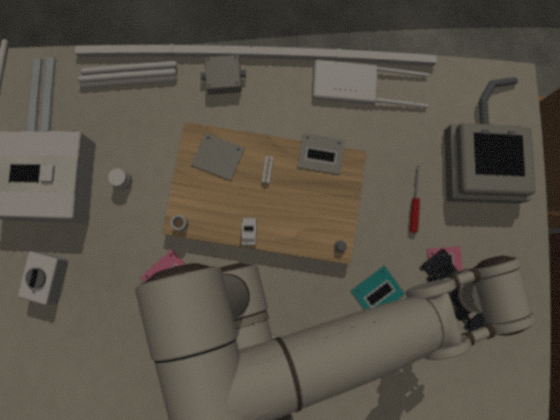

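The cover is now at (321,155), nearly square to the board and overhanging its edge. Its front side is hard to separate from the table, so I'll measure the rear side, which lies against wood, and the dark window compared with the first picture.

```bash
cat > m3.py <<'E'
from h import *
def meas(w,c,up,hsv):
    w=cv2.morphologyEx(w,cv2.MORPH_OPEN,np.ones((9,9),np.uint8))
    _,ns=cv2.connectedComponents(w); b=(ns==ns[215*4,210*4]).astype(np.uint8)
    def bt(px,z): d=cast(c,px,z)-E0; return np.c_[d@nv,d@tv]
    cs=cv2.findContours(b,cv2.RETR_CCOMP,cv2.CHAIN_APPROX_NONE)[0]
    p=np.vstack([bt(up(k),.056) for k in cs]); 
    # window: dark blob on the cover
    d=(hsv[...,2]<50).astype(np.uint8); m=np.zeros_like(d); m[120*4:200*4,290*4:355*4]=1
    win=bt(up(contour(d&m)),.056); r=cv2.minAreaRect(np.float32(win)); q=cv2.boxPoints(r)
    l=max([q[1]-q[0],q[2]-q[1]],key=np.linalg.norm); l=l*np.sign(l[1]); wy=-np.arctan2(l[0],l[1]); wc=np.array(r[0])
    # rear side ~ line parallel to the window, 35..80 mm behind it
    a=np.array([np.cos(wy),np.sin(wy)]); s=np.array([-a[1],a[0]])
    x=(p-wc)@a; y=(p-wc)@s
    k=(x<-.03)&(x>-.085)&(abs(y)<.045); L=cv2.fitLine(np.float32(p[k]),cv2.DIST_HUBER,0,.001,.001).ravel()
    u=L[:2]*np.sign(L[1]); ry=-np.arctan2(u[0],u[1]); rear=(L[2:]-wc)@np.array([u[1],-u[0]])
    res=np.std((p[k]-L[2:])@np.array([u[1],-u[0]]))
    sd=[np.median(y[(x>-.055)&(x<-.02)&(g*y>.048)&(g*y<.072)]) for g in(1,-1)]
    ef=p[(abs(p[:,0])<.02)&((p[:,1]>0)&(p[:,1]<.2))]
    e5=np.vstack([bt(up(k),.05) for k in cs]); e5=e5[(abs(e5[:,0])<.006)&((e5[:,1]>-.05)|(e5[:,1]<-.21))&(abs(e5[:,1])<.245)]
    le=np.polyfit(e5[:,1],e5[:,0],1)
    front=wc+np.array([u[1],-u[0]])*(rear+.100)
    print("window n,t",wc.round(4),"size",np.round(r[1],4),"yaw",round(wy,4),"| rear yaw",round(ry,4),"behind window",round(rear,4),"res",round(res,5),"sides",np.round(sd,4),"| edge fit",le.round(4),"| front n,t",front.round(4),"npts",k.sum())
if __name__=="__main__":
    c,hsv,w,up=look("top",N=6); meas(w,c,up,hsv)
    im=cv2.imread("pics/top0.png"); h0=cv2.cvtColor(cv2.GaussianBlur(cv2.resize(im,None,fx=4,fy=4,interpolation=cv2.INTER_CUBIC),(0,0),3),cv2.COLOR_BGR2HSV)
    meas(((h0[...,1]>72)&(h0[...,0]<25)).astype(np.uint8),c,up,h0)
    print(bot.current_clock())
E
python3 m3.py
```

```text
window n,t [-0.035  -0.1348] size [0.0237 0.0723] yaw 0.0003 | rear yaw 0.0076 behind window -0.0461 res 0.00029 sides [ 0.0602 -0.0599] | edge fit [-0.0004 -0.    ] | front n,t [ 0.0189 -0.1344] npts 129
window n,t [-0.0825 -0.1401] size [0.0719 0.024 ] yaw -0.157 | rear yaw -0.1535 behind window -0.0459 res 0.0003 sides [ 0.0601 -0.0596] | edge fit [ 0.0002 -0.0001] | front n,t [-0.029  -0.1484] npts 125
10.9583
```

Cover front is 19 mm past the edge, parallel within about 0.5°. Its rear side is at -81 mm with the TCP commanded to -90 mm, so the last push goes to -79.2 mm.

```bash
python3 - <<'E'
from h import *
T=-.135; q0=bot.current_joints()
bot.goto(P(-.125,T,.2),orient(-1))
bot.line_to(P(-.125,T,.0525)); bot.line_to(P(-.096,T,.0525),max_speed=.06)
bot.line_to(P(-.0792,T,.0525),max_speed=.03); bot.hold(.2)
d=np.array(bot.current_ee_pos())[:2]-E0; print("tcp n,t",d@nv,d@tv,bot.current_ee_pos()[2],bot.current_contact_force())
bot.line_to(P(-.12,T,.0525),max_speed=.1); bot.line_to(P(-.15,T,.2),max_speed=.25)
bot.set_joints(q0); print(bot.current_clock())
cv2.imwrite("pics/top3.png",bot.read_camera("top")["pixels"]);cv2.imwrite("pics/side3.png",bot.read_camera("side")["pixels"][150:330,100:380].repeat(2,0).repeat(2,1))
E
python3 m3.py; python3 m2.py
```

```text
tcp n,t -0.0791518891140586 -0.13503950966850506 0.05259394416534605 [-1.25633457  0.2434893   0.68758677]
17.825
window n,t [-0.0246 -0.1349] size [0.0719 0.0238] yaw -0.0028 | rear yaw 0.0011 behind window -0.0463 res 0.00027 sides [ 0.0601 -0.0601] | edge fit [-0.0004 -0.    ] | front n,t [ 0.0291 -0.1348] npts 129
window n,t [-0.0825 -0.1401] size [0.0719 0.024 ] yaw -0.157 | rear yaw -0.1535 behind window -0.0459 res 0.0003 sides [ 0.0601 -0.0596] | edge fit [ 0.0002 -0.0001] | front n,t [-0.029  -0.1484] npts 125
18.225
top board corners [[0.3003000020980835, -0.23109999299049377], [0.6182000041007996, -0.27399998903274536], [0.6898999810218811, 0.24060000479221344], [0.3714999854564667, 0.28450000286102295]]
 size [0.3211 0.5195]
  blob [218. 156.] [0.5906 0.1394] [0.121  0.1021]
  cover ctr [0.5902 0.1395] yaw -0.3532 front [0.6374 0.1225] size [0.1002 0.1194]
  blob [267. 170.] [0.5554 0.002 ] [0.0258 0.0798]
  blob [179. 223.] [0.4026 0.2364] [0.0449 0.0481]
  blob [340. 247.] [ 0.3493 -0.2009] [0.0318 0.0313]
```

View pics/side3.png

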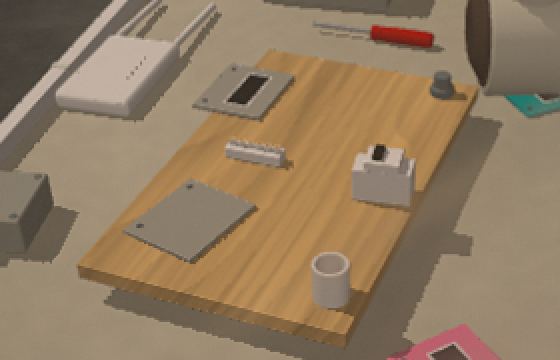

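The cover lies flat and overhangs the edge, with its corners near (195,108) and (260,118) in this crop. Everything else stands where it was. My overhang estimates run from 29.1 to 29.9 mm and the yaw is within about 0.2°, so I'm handing in.

```bash
python3 -c "
from workcell import bot
bot.job_done(); print(bot.current_clock())"
```

```text
the job is handed in; nothing more can be done
the job is handed in; nothing more can be done
```

I pushed the window cover with two spread fingertips against its rear side, in two pushes with a camera measurement between them. It was never gripped or lifted. I then swung the arm clear and handed the job in, at about 18 s on the robot's clock.

- **Overhang:** the last top picture puts the front side 29.1 mm past the edge. Correcting for small biases seen in the edge and outline fits gives about 29.5–29.9 mm. The front itself was hard to see against the table, so this comes from the rear side plus the 100 mm depth.
- **Parallel:** the rear side is within 0.001 rad of the board edge and the window within 0.003 rad.
- **Forces:** readings taken during the pushes stayed below about 2 N.
- **Everything else:** the blank cover, terminals, coupler and gland measured the same before and after, within noise. I checked the breaker and screwdriver only by eye, and did not check the jar after the last push.
- **Failed check:** the side-camera board fit never worked (its mask failed). The numbers above therefore rest on the top camera alone, and the side view served only as a visual check.

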